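# Zero the kitchen scale with the jug on it

### The arm

A 6-joint arm with a two-finger parallel gripper is mounted at the origin on the work surface. World frame = base frame: x ahead of the robot, y to its left, z up, the work surface at z = 0. Lengths are in m, angles in rad, forces in N, time in s.
With the tool pointing down it reaches from about 0.375 to 0.9 m from the base axis. Payload 3.1 kg.
Tool frame: the origin (TCP) lies midway between the tips of the shut fingers; the grasp point (between the pads) lies 19 mm behind it (bot.pinch_z is the distance from the TCP to the grasp point, in m); z points along the fingers, y is the line along which they close (so a half turn about z gives the same grasp; the last joint's range is limited). The gripper opens to 85 mm and grips with 20 to 120 N. Pads are 22 mm wide; open, the fingers measure 114 mm over their backs; the gripper's body (76 mm by 85 mm) begins 54 mm behind the grasp point. The pads swing forward as they close: fully open they stand 13 mm farther back than shut.
Start: joints at [-1.492, 0.527, 1.433, -0, 1.181, -0.178], TCP at [0.159, -0.604, 0.231] pointing down, gripper open.
Joint ranges: [-3.08, 3.08], [-0.75, 2.2], [0.22, 2.44], [-1.43, 4.57], [0, 2.65], [-2.85, 2.85]. Speed limits (rad/s): [2.79, 2.79, 3.14, 3.14, 3.14, 3.14].

### API

Orientations are given as a rotation vector (axis times angle).
In Python, from station import bot, imaging, finder gives the robot as it stands.
- The arm moves only by the tool move_arm, never from a script. Its argument "steps" is a list of rows, each an object of numbers: "dx", "dy", "dz": the shift along the world's x, y, z in mm; "rx", "ry", "rz": the turn, a rotation vector about the world's x, y, z in degrees; "gripper": the opening, from 0 (shut) to 1 (fully open). A call has 1 to 12 rows; each row shifts and turns the commanded pose from where the row before left it; what a row does not reach is not made up. A row lasts 1/10 s, in which the tool goes at most 50 mm and 8.59 degrees, less where a joint would pass 70% of its speed; a pose out of reach is approached as far as the arm can. A call with a gripper value outside its range is refused whole. The fingers move at their own pace and stop on an object; "force" is the grip in N (left out, the last holds). Time passes only in rows, so rows that do not move let the fingers close. It gives the time, the measured TCP pose, the force, the opening and the grip force at its end, in the units of the state.
- bot.state(): the state, without advancing time (a new reading comes with each control period).
- imaging.read_camera(name): name is "scene" or "top" or "wrist"; returns a dict with "color" (420x560x3 uint8, red, green, blue), "fx", "fy", "cx", "cy" (pixels), "rvec" (rotation vector, rad) and "tvec" (3), from world to camera coordinates, as OpenCV has them. Camera axes: x right, y down, z forward; pixel columns grow to the right and rows downward; lengths in m; the calibration is good to about 2 mm. A picture is of the moment at which its call begins. There is no depth.
- bot.finish_job(): hands the job in; it is judged then, once.
Trained networks look in a picture, given as the dict that the camera call returned (one of the last four; its "shot" number tells which), for a name from the list of things; names that differ only in an ending like _2 or _b are one class to them, and where a whole thing is asked for, a point or a joint stands for the part that bears it (a point fixed in the world has none). Each returns a list of dicts, best first, with "p" (0 to 1); they miss things now and then, are a little off and sometimes report something else, mostly with a low value. They report only what shows in the picture. A call takes as long as a camera call.
- finder.spot_in(picture, thing): "position" ([x, y, z] in m, in world coordinates, good to about 4 mm: the middle of the surface that is visible of it).
The state is a dict: "time": time; "joint_pos": joint angles; "qd": joint speeds; "tau": joint torques, N m; "tcp_pos": TCP position; "ee_rot": TCP orientation; "ft_force": force on the tool from outside, world axes, zero at the start; "ft_torque": the same for the moment, N m; "opening": opening from 0.0 (shut) to 1.0 (fully open); "finger_force": force on a finger pad.
Only numpy, scipy, OpenCV 4.12 (cv2) and the standard library are available. Lean on these libraries where they do the work, as an engineer would, in place of code of your own. Each camera call takes 0.05 s, during which the arm holds its last target. There are 200 camera calls.

### The job

The white jug is standing on the kitchen scale, ready for something to be measured into it. With closed fingertips press the scale's round ON key, then the square UNITS key, and last the long TARE key so that it zeroes with the jug in place: each one squarely and fully down, and let it come back up before the next. Leave the fourth key alone, do not touch the jug, which would spoil the zero, do not lift or shove the scale, and leave everything else on the board as it is.

Things in the scene. Friction and masses are not known exactly. Their poses are not given: they have to be found in the camera images.
- scale: loose kitchen scale, 250 mm deep (x), 220 wide (y), 34 high, 0.95 kg, white plastic. Origin: centre of underside, z up; key side (front) -x, left side +y, facing the robot within 0.4 rad. Steel weighing plate x = -29 to +121 mm, top z = 34. Front deck, top z = 27 mm: display 86 x 30 mm at x = -57, in front of it a row of four grey keys at x = -100 mm, 50 mm apart
- jug: white ceramic jug, 145 mm high, belly 106 mm across, 0.55 kg, standing on the weighing plate; its wall is at least 70 mm behind the line of key centres. Origin: centre of its underside, z up; handle on its +x side (reaching 89 mm), pouring lip at -x. The handle points away from the keys or to a side
- key_on_top (a point): ON key: round, 22 mm across, with a small power mark (ring and stroke); at the right end of the row as the robot sees it (scale frame x = -100, y = -75 mm). Point: the centre of the key's top face, 33 mm above the scale's underside, 6 mm above the deck; it moves with the key
- key_light_top (a point): display-light key, NOT to be pressed: narrow upright bar, 21 mm front to back and 10 mm wide; second from the right (scale frame x = -100, y = -25 mm). Point: the centre of the key's top face, 33 mm above the scale's underside, 6 mm above the deck; it moves with the key
- key_units_top (a point): UNITS key: square, 17 x 17 mm; second from the left (scale frame x = -100, y = +25 mm). Point: the centre of the key's top face, 33 mm above the scale's underside, 6 mm above the deck; it moves with the key
- key_tare_top (a point): TARE key: long bar, 38 mm left to right and 15 mm front to back; at the left end (scale frame x = -100, y = +75 mm). Point: the centre of the key's top face, 33 mm above the scale's underside, 6 mm above the deck; it moves with the key
- key_on (a joint): round ON key, travel (m): 0 = up, 0.0035 = fully down. Straight down against a spring: starts to move at about 2 N, fully down at 5 N; springs back when let go
- key_light (a joint): narrow display-light key, travel (m): 0 = up, 0.0035 = fully down. Straight down against a spring: starts to move at about 2 N, fully down at 5 N; springs back when let go
- key_units (a joint): square UNITS key, travel (m): 0 = up, 0.0035 = fully down. Straight down against a spring: starts to move at about 2 N, fully down at 5 N; springs back when let go
- key_tare (a joint): long TARE key, travel (m): 0 = up, 0.0035 = fully down. Straight down against a spring: starts to move at about 2 N, fully down at 5 N; springs back when let go
- colander: bystander: stainless steel colander, 206 mm across the rim, 264 mm over its handles (on its y axis), 105 mm high. Origin: centre of its underside
- clip: bystander: blue plastic spring clip lying on the board in front of the scale, 80 mm long (x), 33 mm wide, 20 mm high. Origin: centre of its underside
- organiser: bystander: seven-day pill organiser with flaps shut, 215 mm long (x), 40 mm wide, 22 mm high, lying along the left side of the scale. Origin: centre of its underside
- spatula: bystander: flat wooden spatula, 300 mm long (x, blade at +x), 56 mm wide at the blade, 7 mm high, lying along the right side of the scale. Origin: on its underside, near the middle of its length
- jar: bystander: jar with a lid, 86 mm across, 150 mm high. Origin: centre of its underside
- can: bystander: food can, 74 mm across, 110 mm high. Origin: centre of its underside
- cup: bystander: earthenware mug, 84 mm across, 90 mm high, handle at +y. Origin: centre of its underside

How it is judged:
On the way, in this order (a step that is already met when the one before it is completed fails the run):
1. the round ON key is fully down under the closed fingertips, the other keys up (value of joint key_on above 0.0028 m and contact force between the fingers and scale above 1 N and horizontal distance between the grasp point and key_on_top below 0.03 m and value of joint each of key_light, key_units, key_tare below 0.001 m), for 0.05 s.
2. then the square UNITS key is fully down under the fingertips, the other keys up (value of joint key_units above 0.0028 m and contact force between the fingers and scale above 1 N and horizontal distance between the grasp point and key_units_top below 0.03 m and value of joint each of key_on, key_light, key_tare below 0.001 m), for 0.05 s.
3. last the long TARE key is fully down under the fingertips, the other keys up (value of joint key_tare above 0.0028 m and contact force between the fingers and scale above 1 N and horizontal distance between the grasp point and key_tare_top below 0.03 m and value of joint each of key_on, key_light, key_units below 0.001 m), for 0.05 s.
At the end, for the whole second after the job is handed in: All four keys are up again (within 1 mm); the scale is flat on the board, at rest, within 30 mm of where it began; the jug stands upright and at rest on the middle of the weighing plate; every other loose thing is within 30 mm of where it began (value of joint each of key_on, key_light, key_units, key_tare below 0.001 m and distance of each of scale, colander, clip, organiser, spatula, jar, can, cup from where it was at the start of the episode below 0.03 m and height (world z) of scale below 0.008 m and linear speed of each of scale, jug below 0.01 m/s and angle between jug's own z axis and vertical below 0.1 rad and x of jug in the frame of scale between 0.015 and 0.075 m and y of jug in the frame of scale between -0.05 and 0.05 m and z of jug in the frame of scale below 0.042 m); the robot touches nothing.
It fails at once if the display-light key was pressed (more than 1.8 mm) (value of joint key_light above 0.0018 m).
It fails at once if two keys were down together (value of joint each of key_on, key_light above 0.0015 m or value of joint each of key_on, key_units above 0.0015 m or value of joint each of key_on, key_tare above 0.0015 m or value of joint each of key_light, key_units above 0.0015 m or value of joint each of key_light, key_tare above 0.0015 m or value of joint each of key_units, key_tare above 0.0015 m).
It fails at once if the scale was lifted, tipped or shoved (height (world z) of scale above 0.012 m or distance of scale from where it was at the start of the episode above 0.03 m or angle between scale's own z axis and vertical above 0.12 rad).
It fails at once if the robot touched the jug, or the jug was lifted, tipped or shifted (contact force between any of the fingers, the arm and jug above 0.5 N or z of jug in the frame of scale above 0.046 m or angle between jug's own z axis and vertical above 0.25 rad or distance of jug from where it was at the start of the episode above 0.03 m).
It fails at once if another thing was moved or lifted (distance of any of colander, clip, organiser, spatula, jar, can, cup from where it was at the start of the episode above 0.03 m).
It also fails if it takes over 42 s, if anything falls off the work surface, if the arm or the gripper's body presses on something with over 40 N, if the wrist force passes 120 N, or if a joint passes its speed limit or range.

## Working session

There is one attempt and no reset: what is moved stays moved. The work goes in short steps, Python scripts to look and compute and a tool call to move; the robot and the scene stay as the last step left them, time stands still between calls to the robot, and variables do not carry over. Pictures are saved under pics/ and viewed, at most 10 in all, crops included, and the job is handed in when it is done.

Besides the shell and the picture viewer there is one more tool, called after "Emit:" by a JSON object that holds its "fn" and its "kwargs". move_arm: Moves the arm, as the interface text tells. Its arguments: {"type":"object","properties":{"steps":{"type":"array","items":{"type":"object","properties":{"dx":{"type":"number"},"dy":{"type":"number"},"dz":{"type":"number"},"rx":{"type":"number"},"ry":{"type":"number"},"rz":{"type":"number"},"gripper":{"type":"number"}}}},"force":{"type":"number"}},"required":["steps"]}

```bash
mkdir -p pics; python3 - <<'E'
from station import bot, imaging, finder
import cv2
for n in("top","scene"):
    p=imaging.read_camera(n); cv2.imwrite(f"pics/{n}0.png",p["color"][:,:,::-1])
    for t in ["key_on_top","key_light_top","key_units_top","key_tare_top","scale","jug","clip"]:
        print(n,t,[(round(d["p"],2),[round(float(v),3) for v in d["position"]]) for d in finder.spot_in(p,t)[:4]])
s=bot.state();print(s["time"],s["tcp_pos"],s["ee_rot"],s["opening"])
E
```

```text
top key_on_top []
top key_light_top [(0.55, [0.397, -0.015, 0.014])]
top key_units_top []
top key_tare_top [(0.38, [0.475, 0.012, 0.033])]
top scale [(0.58, [0.528, -0.075, 0.027])]
top jug [(0.62, [0.626, -0.081, 0.108]), (0.59, [0.689, 0.455, 0.045])]
top clip [(0.57, [0.501, 0.502, 0.044])]
scene key_on_top [(0.19, [0.472, 0.523, 0.068])]
scene key_light_top [(0.45, [0.448, -0.135, 0.034])]
scene key_units_top [(0.61, [0.468, -0.039, 0.034])]
scene key_tare_top []
scene scale [(0.89, [0.574, -0.127, 0.032])]
scene jug [(0.93, [0.633, -0.095, 0.136]), (0.66, [0.472, -0.481, 0.122])]
scene clip [(0.54, [0.398, -0.02, 0.013])]
0.8 [ 0.15936857 -0.60431603  0.23132475] [ 3.11552162e+00  4.03796335e-01 -2.88640753e-05] 1.0019504598980107
```

View pics/top0.png

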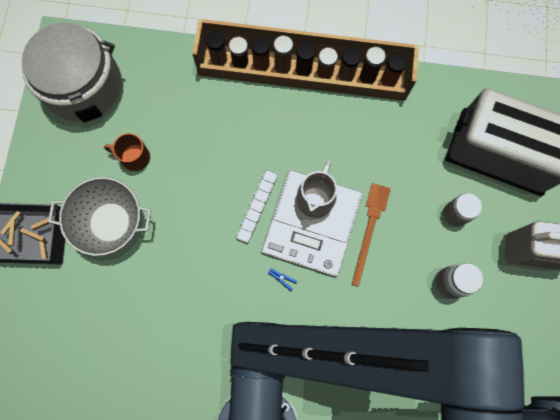

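View pics/scene0.png

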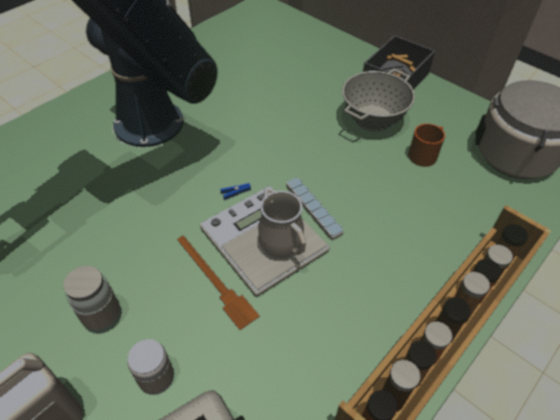

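The top view shows the key row at about TARE (276,247), UNITS (294,253), light (311,258) and ON (328,264). The clip is in front at (283,279), and the jug is behind at (318,190). Next I'll project these pixels onto the key plane and check an enlarged crop.

```bash
cat > h.py <<'E'
import numpy as np, cv2
def ray(p,uv,z):
    R=cv2.Rodrigues(np.array(p["rvec"],float))[0]; t=np.array(p["tvec"],float).ravel()
    c=-R.T@t; d=R.T@np.array([(uv[0]-p["cx"])/p["fx"],(uv[1]-p["cy"])/p["fy"],1]); return c+d*(z-c[2])/d[2]
def proj(p,X):
    K=np.array([[p["fx"],0,p["cx"]],[0,p["fy"],p["cy"]],[0,0,1]])
    return cv2.projectPoints(np.array(X,float).reshape(-1,3),np.array(p["rvec"],float),np.array(p["tvec"],float),K,None)[0][:,0]
def keys(x,y,yaw):
    c,s=np.cos(yaw),np.sin(yaw)
    return [[x-.1*c-b*s,y-.1*s+b*c,.033] for b in(-.075,-.025,.025,.075)]
E
python3 - <<'E'
from station import imaging
from h import *
p=imaging.read_camera("top")
for uv in [(328,264),(311,258),(294,253),(276,247)]: print(uv,ray(p,uv,.033).round(4))
cv2.imwrite("pics/c1.png",cv2.resize(p["color"][160:300,230:400,::-1],None,fx=4.7,fy=4.2,interpolation=cv2.INTER_CUBIC))
E
```

```text
(328, 264) [ 0.4461 -0.1326  0.033 ]
(311, 258) [ 0.4564 -0.0849  0.033 ]
(294, 253) [ 0.464  -0.0374  0.033 ]
(276, 247) [0.474  0.0134 0.033 ]
```

View pics/c1.png

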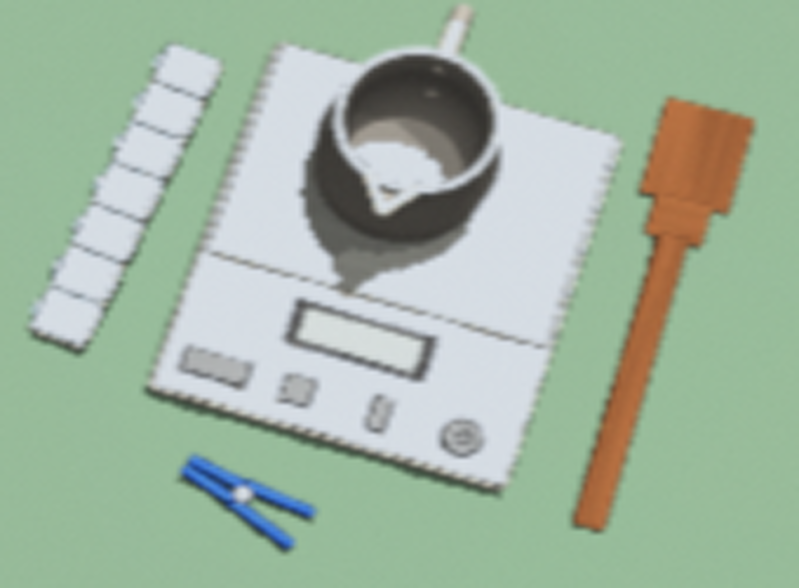

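The crop confirms the key pixels: ON (328,264), light (311,258), UNITS (293,253) and TARE (276,247). The scale's yaw is about -0.19 rad. I'll shut the gripper and go above ON.

Emit:
{"fn": "move_arm", "kwargs": {"steps": [{"dx": 24, "dy": 39, "rz": -2.1, "gripper": 0}, {"dx": 24, "dy": 39, "rz": -2.1, "gripper": 0}, {"dx": 24, "dy": 39, "rz": -2.1, "gripper": 0}, {"dx": 24, "dy": 39, "rz": -2.1, "gripper": 0}, {"dx": 24, "dy": 39, "rz": -2.1, "gripper": 0}, {"dx": 24, "dy": 39, "rz": -2.1, "gripper": 0}, {"dx": 24, "dy": 39, "rz": -2.1, "gripper": 0}, {"dx": 24, "dy": 39, "rz": -2.1, "gripper": 0}, {"dx": 24, "dy": 39, "rz": -2.1, "gripper": 0}, {"dx": 24, "dy": 39, "rz": -2.1, "gripper": 0}, {"dx": 24, "dy": 39, "rz": -2.1, "gripper": 0}, {"dx": 24, "dy": 39, "rz": -2.1, "gripper": 0}], "force": 40}}

```text
$.steps[0]: bad value
```

Emit:
{"fn": "move_arm", "kwargs": {"steps": [{"dz": -40}, {"dz": -40}, {"dz": -20}, {}, {}]}}

```text
$.steps[0]: bad value
```

```bash
python3 - <<'E'
from station import bot, imaging, finder
from h import *
p=imaging.read_camera("wrist"); cv2.imwrite("pics/w1.png",p["color"][:,:,::-1])
for t in ["key_on_top","key_light_top","key_units_top","key_tare_top"]:
    print(t,[(round(d["p"],2),np.round(d["position"],3)) for d in finder.spot_in(p,t)[:4]])
print(proj(p,[[.446,-.1326,.033],[.4555,-.084,.033],[.4645,-.038,.033],[.474,.0134,.033]]).round(0))
s=bot.state();print(s["time"],s["tcp_pos"],s["ee_rot"],s["opening"],s["ft_force"])
E
```

```text
key_on_top []
key_light_top []
key_units_top []
key_tare_top []
[[-191. -289.]
 [-258. -327.]
 [-325. -365.]
 [-402. -408.]]
1.1 [ 0.15936274 -0.60432321  0.23131691] [ 3.11552883e+00  4.03763068e-01 -6.27404251e-06] 0.9966356777176197 [-0.68476208 -0.17694857 -0.31052239]
```

View pics/w1.png

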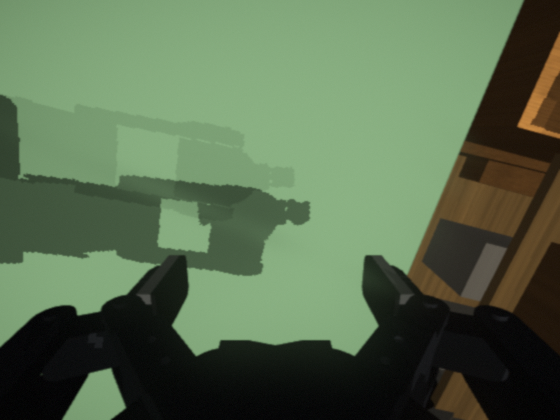

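The wrist view shows only the empty board and the open fingers, because the arm hasn't moved. The rows seem to need every field filled in.

Emit:
{"fn": "move_arm", "kwargs": {"steps": [{"dx": 24, "dy": 39, "dz": 0, "rx": 0, "ry": 0, "rz": -2.1, "gripper": 0}, {"dx": 24, "dy": 39, "dz": 0, "rx": 0, "ry": 0, "rz": -2.1, "gripper": 0}, {"dx": 24, "dy": 39, "dz": 0, "rx": 0, "ry": 0, "rz": -2.1, "gripper": 0}, {"dx": 24, "dy": 39, "dz": 0, "rx": 0, "ry": 0, "rz": -2.1, "gripper": 0}, {"dx": 24, "dy": 39, "dz": 0, "rx": 0, "ry": 0, "rz": -2.1, "gripper": 0}, {"dx": 24, "dy": 39, "dz": 0, "rx": 0, "ry": 0, "rz": -2.1, "gripper": 0}, {"dx": 24, "dy": 39, "dz": 0, "rx": 0, "ry": 0, "rz": -2.1, "gripper": 0}, {"dx": 24, "dy": 39, "dz": 0, "rx": 0, "ry": 0, "rz": -2.1, "gripper": 0}, {"dx": 24, "dy": 39, "dz": 0, "rx": 0, "ry": 0, "rz": -2.1, "gripper": 0}, {"dx": 24, "dy": 39, "dz": 0, "rx": 0, "ry": 0, "rz": -2.1, "gripper": 0}, {"dx": 24, "dy": 39, "dz": 0, "rx": 0, "ry": 0, "rz": -2.1, "gripper": 0}, {"dx": 24, "dy": 39, "dz": 0, "rx": 0, "ry": 0, "rz": -2.1, "gripper": 0}], "force": 40}}

```text
time: 2.3
tcp_pos: [0.4483, -0.1347, 0.2317]
ee_rot: [3.128, -0.288, 0.001]
ft_force: [0.9, -0.8, -0.5]
opening: -0.0
finger_force: 0.0
```

Emit:
{"fn": "move_arm", "kwargs": {"steps": [{"dx": 0, "dy": 0, "dz": -40, "rx": 0, "ry": 0, "rz": 0, "gripper": 0}, {"dx": 0, "dy": 0, "dz": -40, "rx": 0, "ry": 0, "rz": 0, "gripper": 0}, {"dx": 0, "dy": 0, "dz": -40, "rx": 0, "ry": 0, "rz": 0, "gripper": 0}, {"dx": 0, "dy": 0, "dz": 0, "rx": 0, "ry": 0, "rz": 0, "gripper": 0}, {"dx": 0, "dy": 0, "dz": 0, "rx": 0, "ry": 0, "rz": 0, "gripper": 0}]}}

```text
time: 2.8
tcp_pos: [0.4473, -0.1363, 0.1113]
ee_rot: [-3.128, 0.286, 0.002]
ft_force: [0.5, -0.2, -0.0]
opening: -0.002
finger_force: 0.0
```

```bash
python3 - <<'E'
from station import bot, imaging, finder
from h import *
p=imaging.read_camera("wrist"); cv2.imwrite("pics/w2.png",p["color"][:,:,::-1])
for t in ["key_on_top","key_light_top","key_units_top","key_tare_top"]:
    print(t,[(round(d["p"],2),np.round(d["position"],3)) for d in finder.spot_in(p,t)[:4]])
print(proj(p,[[.446,-.1326,.033],[.4555,-.084,.033],[.4645,-.038,.033],[.474,.0134,.033]]).round(0))
s=bot.state();print(s["time"],s["tcp_pos"],s["ee_rot"],s["opening"],s["ft_force"])
E
```

```text
key_on_top [(0.88, array([ 0.451, -0.137,  0.029]))]
key_light_top [(0.64, array([ 0.46 , -0.083,  0.032])), (0.47, array([0.478, 0.015, 0.035]))]
key_units_top [(0.91, array([ 0.468, -0.04 ,  0.036]))]
key_tare_top [(0.89, array([0.476, 0.015, 0.037]))]
[[271. 219.]
 [208. 219.]
 [149. 218.]
 [ 82. 218.]]
3.05 [ 0.44852121 -0.13713649  0.11327894] [ 3.1266301  -0.2858165   0.00641031] -0.000857596245326477 [0.92538831 0.3147709  0.21936157]
```

View pics/w2.png

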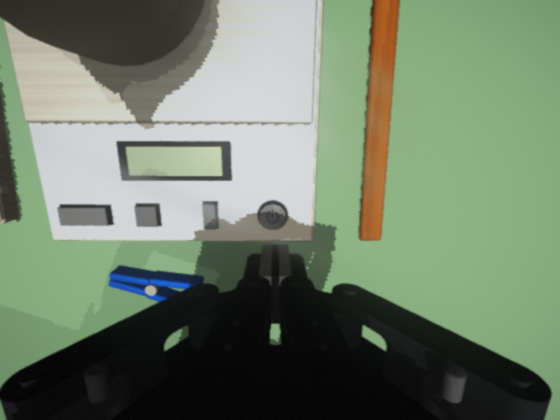

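The wrist view shows ON at (272,214), light (210,214), UNITS (148,215) and TARE (85,215), with the tip just in front of ON. That puts the keys about 3 mm further in x than my estimate, so I'll correct and lower.

Emit:
{"fn": "move_arm", "kwargs": {"steps": [{"dx": 2, "dy": 2, "dz": -35, "rx": 0, "ry": 0, "rz": 0, "gripper": 0}, {"dx": 0, "dy": 0, "dz": -30, "rx": 0, "ry": 0, "rz": 0, "gripper": 0}, {"dx": 0, "dy": 0, "dz": -8, "rx": 0, "ry": 0, "rz": 0, "gripper": 0}, {"dx": 0, "dy": 0, "dz": 0, "rx": 0, "ry": 0, "rz": 0, "gripper": 0}, {"dx": 0, "dy": 0, "dz": 0, "rx": 0, "ry": 0, "rz": 0, "gripper": 0}]}}

```text
time: 3.55
tcp_pos: [0.4501, -0.1348, 0.0394]
ee_rot: [3.128, -0.286, 0.003]
ft_force: [-0.3, -0.8, 0.3]
opening: -0.002
finger_force: 0.0
```

Emit:
{"fn": "move_arm", "kwargs": {"steps": [{"dx": 0, "dy": 0, "dz": -2, "rx": 0, "ry": 0, "rz": 0, "gripper": 0}, {"dx": 0, "dy": 0, "dz": -2, "rx": 0, "ry": 0, "rz": 0, "gripper": 0}, {"dx": 0, "dy": 0, "dz": 0, "rx": 0, "ry": 0, "rz": 0, "gripper": 0}]}}

```text
time: 3.85
tcp_pos: [0.4496, -0.1345, 0.0348]
ee_rot: [3.128, -0.286, 0.001]
ft_force: [1.1, 0.1, -1.2]
opening: -0.0
finger_force: 0.0
```

Emit:
{"fn": "move_arm", "kwargs": {"steps": [{"dx": 0, "dy": 0, "dz": -2, "rx": 0, "ry": 0, "rz": 0, "gripper": 0}, {"dx": 0, "dy": 0, "dz": -2, "rx": 0, "ry": 0, "rz": 0, "gripper": 0}, {"dx": 0, "dy": 0, "dz": 0, "rx": 0, "ry": 0, "rz": 0, "gripper": 0}]}}

```text
time: 4.15
tcp_pos: [0.4497, -0.1345, 0.0304]
ee_rot: [3.128, -0.285, 0.001]
ft_force: [0.1, -0.3, 4.8]
opening: 0.001
finger_force: 2.1
```

Emit:
{"fn": "move_arm", "kwargs": {"steps": [{"dx": 0, "dy": 0, "dz": -1.5, "rx": 0, "ry": 0, "rz": 0, "gripper": 0}, {"dx": 0, "dy": 0, "dz": 0, "rx": 0, "ry": 0, "rz": 0, "gripper": 0}, {"dx": 0, "dy": 0, "dz": 0, "rx": 0, "ry": 0, "rz": 0, "gripper": 0}]}}

```text
time: 4.45
tcp_pos: [0.4497, -0.1345, 0.0295]
ee_rot: [3.128, -0.285, 0.002]
ft_force: [-0.2, 0.2, 9.7]
opening: -0.003
finger_force: 4.8
```

ON bottomed out at 9.7 N. Now I'll lift and go over to UNITS.

Emit:
{"fn": "move_arm", "kwargs": {"steps": [{"dx": 0, "dy": 0, "dz": 12, "rx": 0, "ry": 0, "rz": 0, "gripper": 0}, {"dx": 0, "dy": 0, "dz": 20, "rx": 0, "ry": 0, "rz": 0, "gripper": 0}, {"dx": 9, "dy": 48, "dz": 0, "rx": 0, "ry": 0, "rz": 0, "gripper": 0}, {"dx": 9, "dy": 48, "dz": 0, "rx": 0, "ry": 0, "rz": 0, "gripper": 0}, {"dx": 0, "dy": 0, "dz": 0, "rx": 0, "ry": 0, "rz": 0, "gripper": 0}, {"dx": 0, "dy": 0, "dz": 0, "rx": 0, "ry": 0, "rz": 0, "gripper": 0}]}}

```text
time: 5.05
tcp_pos: [0.4671, -0.0371, 0.061]
ee_rot: [3.129, -0.28, -0.001]
ft_force: [0.1, 0.4, 0.8]
opening: -0.001
finger_force: 0.0
```

```bash
python3 - <<'E'
from station import bot, imaging, finder
from h import *
p=imaging.read_camera("wrist"); cv2.imwrite("pics/w3.png",p["color"][:,:,::-1])
for t in ["key_on_top","key_light_top","key_units_top","key_tare_top"]:
    print(t,[(round(d["p"],2),np.round(d["position"],3)) for d in finder.spot_in(p,t)[:4]])
s=bot.state();print(s["time"],s["tcp_pos"],s["ft_force"]);print(proj(p,[[*s["tcp_pos"][:2],.033]]))
E
```

```text
key_on_top [(0.58, array([ 0.449, -0.133,  0.032]))]
key_light_top [(0.69, array([ 0.458, -0.085,  0.032]))]
key_units_top [(0.83, array([ 0.473, -0.036,  0.033]))]
key_tare_top [(0.84, array([0.476, 0.014, 0.036])), (0.73, array([ 0.387, -0.021,  0.014]))]
5.3 [ 0.46733361 -0.03960018  0.06074071] [ 0.55615583 -0.05604374 -0.19813406]
[[278.95759302 239.7117137 ]]
```

View pics/w3.png

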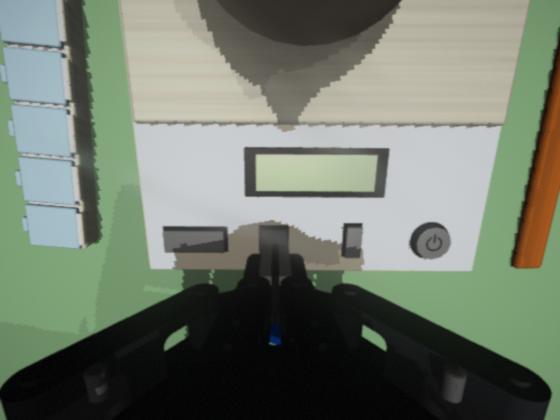

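The wrist view shows UNITS at (273,240), and the TCP projects to (279,240). The scale hasn't moved. The tip is within a few mm of centre, so I'll press straight down.

Emit:
{"fn": "move_arm", "kwargs": {"steps": [{"dx": 0, "dy": 2, "dz": -20, "rx": 0, "ry": 0, "rz": 0, "gripper": 0}, {"dx": 0, "dy": 0, "dz": -6, "rx": 0, "ry": 0, "rz": 0, "gripper": 0}, {"dx": 0, "dy": 0, "dz": -3, "rx": 0, "ry": 0, "rz": 0, "gripper": 0}, {"dx": 0, "dy": 0, "dz": -1.5, "rx": 0, "ry": 0, "rz": 0, "gripper": 0}, {"dx": 0, "dy": 0, "dz": -1.5, "rx": 0, "ry": 0, "rz": 0, "gripper": 0}, {"dx": 0, "dy": 0, "dz": 0, "rx": 0, "ry": 0, "rz": 0, "gripper": 0}, {"dx": 0, "dy": 0, "dz": 0, "rx": 0, "ry": 0, "rz": 0, "gripper": 0}]}}

```text
time: 6.0
tcp_pos: [0.467, -0.0367, 0.0296]
ee_rot: [3.128, -0.285, -0.0]
ft_force: [-2.7, -3.2, 5.0]
opening: 0.003
finger_force: 2.9
```

Emit:
{"fn": "move_arm", "kwargs": {"steps": [{"dx": 0, "dy": 0, "dz": -1, "rx": 0, "ry": 0, "rz": 0, "gripper": 0}, {"dx": 0, "dy": 0, "dz": -0.5, "rx": 0, "ry": 0, "rz": 0, "gripper": 0}, {"dx": 0, "dy": 0, "dz": 0, "rx": 0, "ry": 0, "rz": 0, "gripper": 0}, {"dx": 0, "dy": 0, "dz": 0, "rx": 0, "ry": 0, "rz": 0, "gripper": 0}]}}

```text
time: 6.4
tcp_pos: [0.467, -0.0367, 0.0294]
ee_rot: [3.128, -0.285, 0.001]
ft_force: [-4.6, -2.9, 19.1]
opening: -0.0
finger_force: 9.4
```

UNITS is fully down at 19 N. Now over to TARE.

Emit:
{"fn": "move_arm", "kwargs": {"steps": [{"dx": 0, "dy": 0, "dz": 12, "rx": 0, "ry": 0, "rz": 0, "gripper": 0}, {"dx": 0, "dy": 0, "dz": 20, "rx": 0, "ry": 0, "rz": 0, "gripper": 0}, {"dx": 5, "dy": 25, "dz": 0, "rx": 0, "ry": 0, "rz": 0, "gripper": 0}, {"dx": 4, "dy": 25, "dz": 0, "rx": 0, "ry": 0, "rz": 0, "gripper": 0}, {"dx": 0, "dy": 0, "dz": 0, "rx": 0, "ry": 0, "rz": 0, "gripper": 0}, {"dx": 0, "dy": 0, "dz": 0, "rx": 0, "ry": 0, "rz": 0, "gripper": 0}]}}

```text
time: 7.0
tcp_pos: [0.4767, 0.014, 0.0596]
ee_rot: [3.129, -0.283, 0.002]
ft_force: [-0.2, -0.7, 1.1]
opening: -0.001
finger_force: 0.0
```

```bash
python3 - <<'E'
from station import bot, imaging, finder
from h import *
p=imaging.read_camera("wrist")
for t in ["key_on_top","key_units_top","key_tare_top"]:
    print(t,[(round(d["p"],2),np.round(d["position"],3)) for d in finder.spot_in(p,t)[:4]])
s=bot.state();print(s["time"],s["tcp_pos"],s["ft_force"])
E
```

```text
key_on_top [(0.76, array([ 0.451, -0.131,  0.031]))]
key_units_top [(0.84, array([ 0.47 , -0.034,  0.034]))]
key_tare_top [(0.93, array([0.477, 0.011, 0.034]))]
7.2 [0.47640812 0.01297557 0.05926846] [ 0.32163633 -0.08232797 -0.10293693]
```

Emit:
{"fn": "move_arm", "kwargs": {"steps": [{"dx": 0, "dy": 0, "dz": -20, "rx": 0, "ry": 0, "rz": 0, "gripper": 0}, {"dx": 0, "dy": 0, "dz": -6, "rx": 0, "ry": 0, "rz": 0, "gripper": 0}, {"dx": 0, "dy": 0, "dz": -3, "rx": 0, "ry": 0, "rz": 0, "gripper": 0}, {"dx": 0, "dy": 0, "dz": -1.5, "rx": 0, "ry": 0, "rz": 0, "gripper": 0}, {"dx": 0, "dy": 0, "dz": -1, "rx": 0, "ry": 0, "rz": 0, "gripper": 0}, {"dx": 0, "dy": 0, "dz": 0, "rx": 0, "ry": 0, "rz": 0, "gripper": 0}, {"dx": 0, "dy": 0, "dz": 0, "rx": 0, "ry": 0, "rz": 0, "gripper": 0}]}}

```text
time: 7.9
tcp_pos: [0.4759, 0.0131, 0.0294]
ee_rot: [3.128, -0.285, -0.0]
ft_force: [-3.2, -2.4, 14.3]
opening: -0.001
finger_force: 6.9
```

TARE is fully down at 14 N. I'll retreat straight up.

Emit:
{"fn": "move_arm", "kwargs": {"steps": [{"dx": 0, "dy": 0, "dz": 12, "rx": 0, "ry": 0, "rz": 0, "gripper": 0}, {"dx": 0, "dy": 0, "dz": 40, "rx": 0, "ry": 0, "rz": 0, "gripper": 0}, {"dx": 0, "dy": 0, "dz": 40, "rx": 0, "ry": 0, "rz": 0, "gripper": 0}, {"dx": 0, "dy": 0, "dz": 40, "rx": 0, "ry": 0, "rz": 0, "gripper": 0}, {"dx": 0, "dy": 0, "dz": 40, "rx": 0, "ry": 0, "rz": 0, "gripper": 0}, {"dx": 0, "dy": 0, "dz": 0, "rx": 0, "ry": 0, "rz": 0, "gripper": 0}, {"dx": 0, "dy": 0, "dz": 0, "rx": 0, "ry": 0, "rz": 0, "gripper": 0}]}}

```text
time: 8.6
tcp_pos: [0.4766, 0.0137, 0.201]
ee_rot: [3.128, -0.286, 0.004]
ft_force: [-0.6, 0.1, -0.2]
opening: -0.0
finger_force: 0.0
```

```bash
python3 - <<'E'
from station import bot, imaging
import cv2
p=imaging.read_camera("wrist"); cv2.imwrite("pics/w4.png",p["color"][:,:,::-1])
s=bot.state();print(s["time"],s["tcp_pos"],s["ft_force"])
E
```

```text
8.65 [0.47566101 0.01383485 0.19970876] [ 0.08214716 -0.37975553  0.68103957]
```

View pics/w4.png

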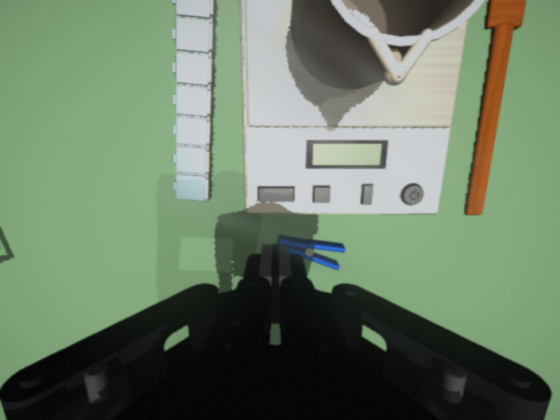

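The scale, jug at (405,30), clip at (310,252), organiser and spatula are all where they started, and the keys look up. I'm handing the job in.

```bash
python3 -c "
from station import bot
print(bot.finish_job())"
```

```text
the job is handed in; nothing more can be done
None
```

I pressed ON, UNITS and TARE in that order, each pushed to its stop and let back up, and handed the job in at about 8.7 s; the last picture shows the jug, scale and nearby things undisturbed, but the hand-in gave no verdict.

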